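# Set the learning clock to half past eight

### The job

The geared learning clock lies on its back on the green mat and still shows some time between about 7:25 and 8:10. With a fingertip, push its long blue minute hand round clockwise until the clock reads half past eight, then take the finger away. Push gently and only on the minute hand, without pinching it: the gears carry the red hour hand along, so do not touch that one, and leave the clock lying where it is and the other things on the mat alone.

Things in the scene. Friction and masses are not known exactly. Their poses are not given: they have to be found in the camera images.
- clock: round learning clock lying face up, loose on the mat (0.75 kg, rubber feet). Orange case 260 mm across, white dial 240 mm across with its face 22 mm above the table; only the two hands stand more than 1 mm above the face. Origin: centre of the underside, under the axis of the hands. z points up out of the dial, x from the centre to twelve o'clock, y to nine o'clock
- dial_centre (a point): point on the axis of the hands, on the dial's face (22 mm above the table)
- dial_twelve (a point): point on the dial's face 110 mm from the axis, at the twelve o'clock mark: a double red bar. Outside the case at twelve is an orange carrying loop 50 mm wide that reaches 159 mm from the axis. The other hours have single black bars (longer at 3, 6 and 9), the minutes thin ticks; there are no numerals
- minute_hand (a joint): angle of the minute hand in rad, growing clockwise seen from above: 0 is exactly 8:00 (hand at twelve), 0.1047 a minute, so 8:30 is +3.1416 and 7:30 is -3.1416. It counts on through whole turns and starts between -3.6 and 1.0. The hand turns both ways without stops, stays where it is left, and takes about 1 N at 85 mm from the axis to move
- minute_tip (a point): tip of the minute hand, 106 mm from the axis, at mid thickness. The hand is a straight blue bar 10 mm wide with round ends, 32.5 to 37.5 mm above the table (10.5 mm clear of the dial), with a 30 mm tail beyond the axis; a brass cap 14 mm across on the axis reaches 43 mm above the table
- hour_hand: short red hour hand, geared to the minute hand (turns 1/12 as far, same way), under it: a bar 13 mm wide, 25.5 to 29.5 mm above the table, reaching 57.5 mm from the axis, with a 14 mm tail. Origin on the axis on the dial's face; its own x axis points along the hand
- hour_tip (a point): point at the tip of the hour hand, 57.5 mm from the axis
- snap_box: clip-lock food box, teal with a pale lid, 164 x 124 x 57 mm; origin at the centre of its underside. Bystander
- eraser: white eraser in a blue sleeve, 52 x 24 x 13 mm, lying flat; origin at the centre of its underside. Bystander
- glue_stick: standing glue stick, white with a green cap, 30 mm across, 94 mm tall; origin at the centre of its underside. Bystander
- clay_tub: closed pink tub of modelling clay, 62 mm across, 62 mm tall; origin at the centre of its underside. Bystander

How it is judged:
By the outcome, as a careful person would: the job done as asked, in the order asked, and still so for the second after the job is handed in, with the robot touching nothing.
It also fails if it takes over 67 s, if anything falls off the work surface, if the arm or the gripper's body presses on something with over 40 N, if the wrist force passes 120 N, or if a joint passes its speed limit or range.

### The arm

A 6-joint arm with a two-finger parallel gripper is mounted at the origin on the work surface. World frame = base frame: x ahead of the robot, y to its left, z up, the work surface at z = 0. Lengths are in m, angles in rad, forces in N, time in s.
With the tool pointing down it reaches from about 0.375 to 0.9 m from the base axis. Payload 3.1 kg.
Tool frame: the origin (TCP) lies midway between the tips of the shut fingers; the grasp point (between the pads) lies 19 mm behind it; z points along the fingers, y is the direction in which the jaws open and shut (so a half turn about z gives the same grasp; the last joint's range is limited). The gripper opens to 85 mm and grips with 20 to 120 N. Pads are 22 mm wide; open, the fingers measure 114 mm over their backs; the gripper's body (76 mm by 85 mm) begins 54 mm behind the grasp point. The pads swing forward as they close: fully open they stand 13 mm farther back than shut.
Start: joints at [1.101, 0.527, 1.433, -0, 1.181, -0.178], TCP at [0.179, 0.599, 0.194] pointing down, gripper open.
Joint ranges: [-3.08, 3.08], [-0.75, 2.2], [0.22, 2.44], [-1.43, 4.57], [0, 2.65], [-2.85, 2.85]. Speed limits (rad/s): [2.79, 2.79, 3.14, 3.14, 3.14, 3.14].

### API

Orientations are given as a unit quaternion [x, y, z, w].
In Python, from station import manip gives the robot as it stands.
- The arm moves only by the tool servo_tool, never from a script. Its argument "motion" is a list of rows, each a list of 7 numbers: the shift along the tool's x, y, z in mm, then the turn, a rotation vector about the tool's x, y, z in rad, then the opening, from -1 (shut) to 1 (fully open), so that 0 is half open. In form: [[x, y, z, rx, ry, rz, hand], ...]. A call has 1 to 12 rows; each row shifts and turns the pose as measured when the row begins, along the tool's axes as they then stand; what a row does not reach is not made up. A row lasts 1/12 s, in which the tool goes at most 41.7 mm and 7.16 degrees, less where a joint would pass 70% of its speed; a pose out of reach is approached as far as the arm can. A call with a gripper value outside its range is refused whole. The fingers move at their own pace and stop on an object; "grip_force" is the grip in N (left out, the last holds). Time passes only in rows, so rows that do not move let the fingers close. It gives the time, the measured TCP pose, the force and the opening at its end, in the units of the state.
- manip.sense(): the state, without advancing time (a new reading comes with each control period).
- manip.snapshot(name): name is "side" or "top" or "wrist"; returns a dict with "frame" (420x560x3 uint8, red, green, blue), "mtx" (3x3 intrinsics, pixels), "world_from_camera" (4x4, takes a point from camera to world coordinates). Camera axes: x right, y up, looking along -z (the intrinsics and any distortion apply to the point x, -y, -z); pixel columns grow to the right and rows downward; lengths in m; the calibration is good to about 2 mm. The wrist camera is an equidistant fisheye: a pixel r from the principal point sees the ray r / f radians off the axis. A picture is of the moment at which its call begins. There is no depth.
- manip.sign_off(): hands the job in, once; it reports no verdict.
The state is a dict: "t": time; "q": joint angles; "qd": joint speeds; "tau": joint torques, N m; "tcp_pos": TCP position; "tool_rot": TCP orientation; "force": force on the tool from outside, world axes, zero at the start; "ft_torque": the same for the moment, N m; "finger_gap": opening from 0.0 (shut) to 1.0 (fully open).
Only numpy, scipy, OpenCV 4.12 (cv2) and the standard library are available. Lean on these libraries where they do the work, as an engineer would, in place of code of your own. Each camera call takes 0.05 s, during which the arm holds its last target.

## Working session

There is one attempt and no reset: what is moved stays moved. The work goes in short steps, Python scripts to look and compute and a tool call to move; the robot and the scene stay as the last step left them, time stands still between calls to the robot, and variables do not carry over. Pictures are saved under pics/ and viewed, and the job is handed in when it is done.

Besides the shell and the picture viewer there is one more tool, called after ">>>" in YAML: its name, and indented under it one key for each argument. servo_tool: Moves the arm, as the interface text tells. Its arguments: {"type":"object","properties":{"motion":{"type":"array"},"grip_force":{"type":"number"}},"required":["motion"]}

```bash
mkdir -p pics; ls
python3 - <<'E'
from station import manip
import cv2
s=manip.sense();print(s)
for n in ["side","top","wrist"]:
    d=manip.snapshot(n);cv2.imwrite(f"pics/{n}0.png",d["frame"][:,:,::-1]);print(n,d["mtx"],d["world_from_camera"],[k for k in d])
E
```

```text
pics
{'t': 0.0, 'q': array([ 1.10149657e+00,  5.28523793e-01,  1.43393790e+00, -3.02932625e-05,
        1.18140813e+00, -1.78510558e-01]), 'qd': array([ 0.00014405,  0.00012739,  0.00075886, -0.00137715,  0.00037764,
        0.0005875 ]), 'tau': array([ 7.66469766e-04, -4.42358816e+01, -1.78026563e+01, -1.56487649e-04,
        8.10240948e-03, -1.23237271e-06]), 'tcp_pos': array([0.17880072, 0.59801718, 0.19318701]), 'tool_rot': array([ 1.44877080e-01,  9.89449006e-01, -1.08383790e-03, -3.49101386e-04]), 'force': array([ 0.30448017, -0.35764947, -0.0793964 ]), 'ft_torque': array([-0.01142795,  0.00108445,  0.05838904]), 'finger_gap': 1.0029608514833808}
side [[455.02115767   0.         278.27560816]
 [  0.         455.02115767 214.88288313]
 [  0.           0.           1.        ]] [[ 0.99302876  0.06342661 -0.0993526   0.44927246]
 [-0.11781942  0.50886493 -0.85274561 -0.93021856]
 [-0.0035297   0.85850658  0.5127904   0.62613567]
 [ 0.          0.          0.          1.        ]] ['frame', 'mtx', 'world_from_camera']
top [[515.979807     0.         273.8012171 ]
 [  0.         515.979807   197.45223601]
 [  0.           0.           1.        ]] [[ 1.53505574e-02  9.80509695e-01 -1.95870108e-01  3.28801929e-01]
 [-9.99881693e-01  1.52451609e-02 -2.04581102e-03  5.84252644e-04]
 [ 9.80133784e-04  1.95878339e-01  9.80627715e-01  1.08419346e+00]
 [ 0.00000000e+00  0.00000000e+00  0.00000000e+00  1.00000000e+00]] ['frame', 'mtx', 'world_from_camera']
wrist [[325.1922621    0.         281.66655298]
 [  0.         325.1922621  211.10798735]
 [  0.           0.           1.        ]] [[ 0.28651485 -0.91016705 -0.29917417  0.1031022 ]
 [ 0.95807503  0.27179164  0.09067272  0.62229918]
 [-0.00121428 -0.31261039  0.94988066  0.37274641]
 [ 0.          0.          0.          1.        ]] ['frame', 'mtx', 'world_from_camera']
```

View pics/top0.png

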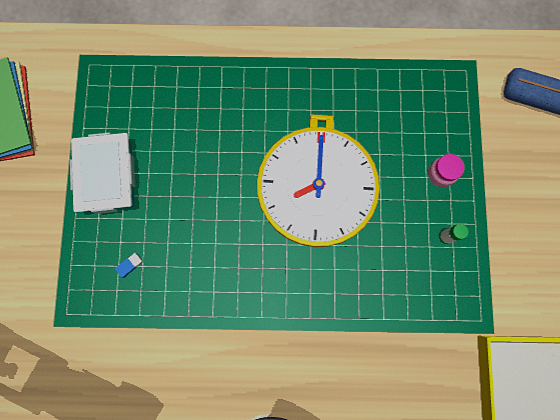

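View pics/side0.png

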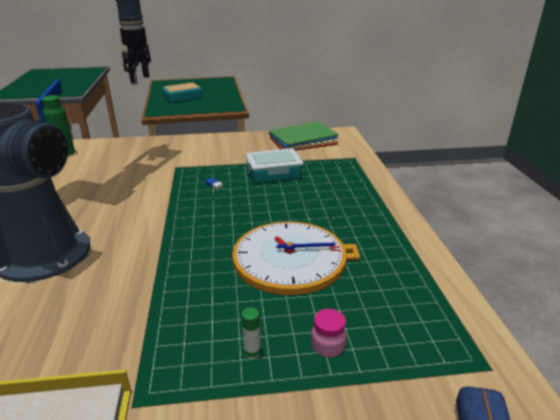

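The top view shows the clock centred near (319,184). The twelve loop is at (321,122), the blue hand points to about (320,135), and the red hand's tip is at (296,195), so it reads about 8:00. The box, eraser, tub and glue stick are all well clear of the clock.

```bash
cat > h.py <<'E'
from station import manip
import cv2, numpy as np
def ray(d,px,z):
    K=d["mtx"];T=d["world_from_camera"]
    px=np.atleast_2d(px).astype(float)
    c=np.stack([(px[:,0]-K[0,2])/K[0,0],-(px[:,1]-K[1,2])/K[1,1],-np.ones(len(px))],1)
    w=c@T[:3,:3].T;o=T[:3,3]
    return o+w*((z-o[2])/w[:,2])[:,None]
def measure(d,prev=None,save=None):
    f=d["frame"];hsv=cv2.cvtColor(f,cv2.COLOR_RGB2HSV)
    # case: orange/yellow
    m=cv2.inRange(hsv,(15,150,120),(32,255,255))
    n,l,st,c=cv2.connectedComponentsWithStats(m)
    out={}
    def pts(mask): 
        y,x=np.nonzero(mask);return np.stack([x,y],1)
    # white dial region near centre: largest white comp
    return f,hsv,m,pts
def blue(hsv): return cv2.inRange(hsv,(105,150,60),(130,255,255))
def red(hsv): return cv2.inRange(hsv,(0,150,100),(8,255,255))|cv2.inRange(hsv,(172,150,100),(180,255,255))
E
python3 - <<'E'
from h import *
d=manip.snapshot("top");f,hsv,m,pts=measure(d)
roi=np.zeros_like(m);roi[105:255,245:395]=255
o=m&roi
# outer edge of case circle at z~0.022 : hull of case minus loop
P=ray(d,pts(o),0.022)[:,:2]
cs,_=cv2.findContours(o,cv2.RETR_EXTERNAL,cv2.CHAIN_APPROX_NONE)
c=max(cs,key=cv2.contourArea)[:,0]
W=ray(d,c,0.022)[:,:2]
from scipy.optimize import least_squares
sel=c[:,1]>140
r=least_squares(lambda p:np.hypot(*(W[sel]-p[:2]).T)-p[2],[.4,-.1,.13],loss='soft_l1',f_scale=.002).x
print("case",r)
C=r[:2]
for nm,mk,z in(("blue",blue(hsv),.035),("red",red(hsv),.0275)):
    p=pts(mk&roi);w=ray(d,p,z)[:,:2]-C;R=np.hypot(*w.T)
    s=(R>15e-3)&(R<(.112 if nm=="blue" else .062))
    w=w[s];R=R[s];far=w[R>(.04 if nm=="blue" else .025)]
    mu=far.mean(0);print(nm,len(far),R.max(),np.degrees(np.arctan2(mu[1],mu[0])),mu)
lp=W[np.hypot(*(W-C).T)>.14]-C
print("loop",lp.mean(0),np.degrees(np.arctan2(*lp.mean(0)[::-1])),np.hypot(*lp.T).max())
p=pts(red(hsv)&roi);w=ray(d,p,.022)[:,:2]-C;R=np.hypot(*w.T);w=w[R>.09];print("redbar",len(w),w.mean(0),np.degrees(np.arctan2(*w.mean(0)[::-1])))
cap=[319,183.5];print("cap",ray(d,cap,.043)[0]-np.r_[C,0])
big=cv2.resize(f[100:260,240:400,::-1],None,fx=4,fy=3.7,interpolation=cv2.INTER_NEAREST);cv2.imwrite("pics/z.png",big)
E
```

```text
case [ 0.56946704 -0.08921148  0.12802749]
blue 116 0.10596876130350492 -3.4456102968383346 [ 0.07308255 -0.00440029]
red 83 0.05614940329292376 116.03437749307207 [-0.01741779  0.03565745]
loop [ 0.15124794 -0.00854604] -3.2339743910940935 0.15784622090688535
redbar 23 [ 0.10951059 -0.00825826] -4.312545886743524
cap [-0.00180809 -0.00109047  0.043     ]
```

View pics/z.png

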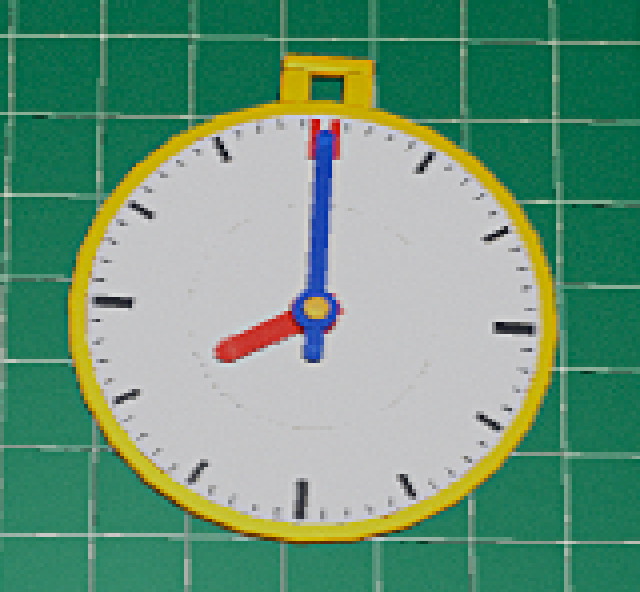

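View pics/wrist0.png

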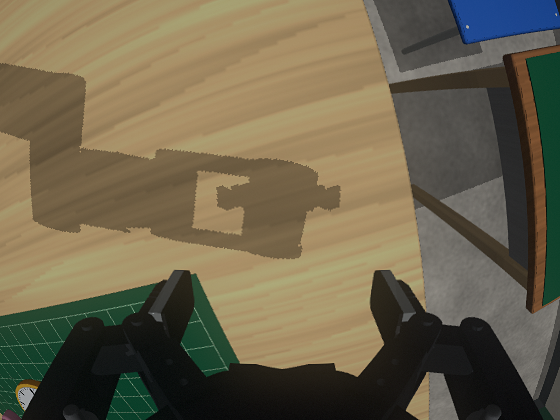

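The zoomed view shows the clock at about 8:00, with the blue hand on the red double bar. The hour hand is about 240° clockwise of twelve. I'll shut the gripper and fly over to the counter-clockwise side of the minute hand, just outside the reach of the hour hand.

>>> servo_tool:
  motion:
    - [-32,-24,0,0,0,0,-1]
    - [-32,-24,0,0,0,0,-1]
    - [-32,-24,0,0,0,0,-1]
    - [-32,-24,0,0,0,0,-1]
    - [-32,-24,0,0,0,0,-1]
    - [-32,-24,0,0,0,0,-1]
    - [-32,-24,0,0,0,0,-1]
    - [-32,-24,0,0,0,0,-1]
    - [-32,-24,0,0,0,0,-1]
    - [-32,-24,0,0,0,0,-1]
  grip_force: 20

```text
t: 1.03
tcp_pos: [0.4214, 0.2726, 0.1911]
tool_rot: [0.136, 0.991, 0.002, -0.001]
force: [0.6, 1.0, 0.4]
finger_gap: 0.004
```

>>> servo_tool:
  motion:
    - [-32,-24,0,0,0,0,-1]
    - [-32,-24,0,0,0,0,-1]
    - [-32,-24,0,0,0,0,-1]
    - [-32,-24,0,0,0,0,-1]
    - [-32,-24,0,0,0,0,-1]
    - [-32,-24,0,0,0,0,-1]
    - [-32,-24,0,0,0,0,-1]
    - [-32,-24,0,0,0,0,-1]
    - [0,0,0,0,0,-0.115,-1]
    - [0,0,0,0,0,-0.115,-1]
    - [0,0,0,0,0,0,-1]

```text
t: 1.95
tcp_pos: [0.6278, -0.0059, 0.1883]
tool_rot: [0.024, 1.0, 0.001, 0.002]
force: [-0.4, 0.9, 0.1]
finger_gap: 0.001
```

```bash
cat >> h.py <<'E'
A=np.array([.5685,-.0898])
def rel(phi_deg=-3.5):
    from scipy.spatial.transform import Rotation as Ro
    s=manip.sense();R=Ro.from_quat(s["tool_rot"]).as_matrix();p=s["tcp_pos"]
    a=R.T@(np.r_[A,p[2]]-p)*1e3
    print("t",s["t"],"tcp",p.round(4),"yhead",np.degrees(np.arctan2(R[1,1],R[0,1])).round(2),"zaxis",R[:,2].round(3),"F",s["force"].round(2),"gap",round(s["finger_gap"],2))
    print("axis in tool mm",a.round(1),"radius",np.hypot(*a[:2]).round(1),"q",s["q"].round(2))
    return s,R
E
python3 - <<'E'
from h import *
rel()
for n in("wrist","top","side"):
    cv2.imwrite(f"pics/{n}1.png",manip.snapshot(n)["frame"][:,:,::-1])
E
```

```text
t 1.95 tcp [ 0.6278 -0.0059  0.1883] yhead 87.25 zaxis [ 0.004  0.002 -1.   ] F [-0.44  0.85  0.11] gap 0.0
axis in tool mm [ 55.2 -86.6  -0.4] radius 102.7 q [-0.19  0.54  1.43  0.    1.17 -1.71]
```

View pics/wrist1.png

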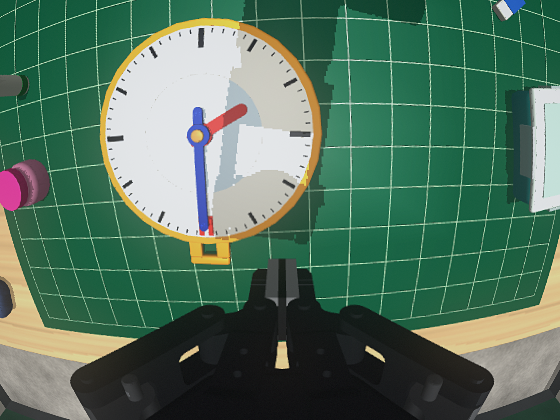

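View pics/side1.png

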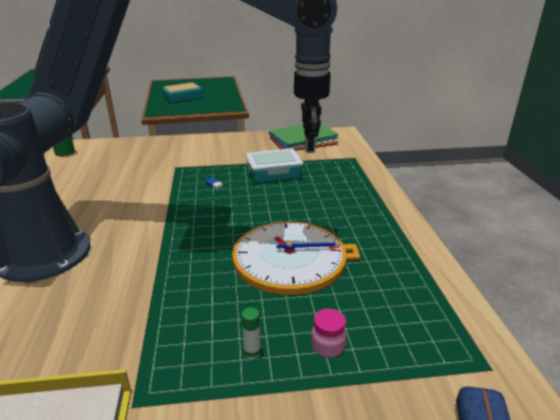

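```bash
cat >> h.py <<'E'
def wray(d,px,z):
    K=d["mtx"];T=d["world_from_camera"];px=np.atleast_2d(px).astype(float)
    u=(px-K[:2,2])/K[0,0];r=np.hypot(*u.T);k=np.where(r>0,np.sin(r)/np.maximum(r,1e-9),1)
    c=np.stack([u[:,0]*k,-u[:,1]*k,-np.cos(r)],1);w=c@T[:3,:3].T;o=T[:3,3]
    return o+w*((z-o[2])/w[:,2])[:,None]
E
python3 - <<'E'
from h import *
d=manip.snapshot("wrist");hsv=cv2.cvtColor(d["frame"],cv2.COLOR_RGB2HSV)
roi=np.zeros(hsv.shape[:2],np.uint8);roi[90:245,150:260]=255
def pts(m):
    y,x=np.nonzero(m&roi);return np.stack([x,y],1)
b=wray(d,pts(blue(hsv)),.035)[:,:2];r=wray(d,pts(red(hsv)),.0275)[:,:2]
y=pts(cv2.inRange(hsv,(12,100,120),(32,255,255)));y=y[np.hypot(*(y-[197,136]).T)<12]
cap=wray(d,y,.043)[:,:2].mean(0);print("cap",cap,len(y))
for c in(cap,A):
    v=b-c;R=np.hypot(*v.T);f=v[R>.03];f=f[f[:,0]>0];m=f.mean(0)
    v2=r-c;R2=np.hypot(*v2.T);m2=v2[(R2>.025)&(R2<.065)].mean(0)
    rb=wray(d,pts(red(hsv)),.022)[:,:2]-c;rb=rb[np.hypot(*rb.T)>.09].mean(0)
    w12=wray(d,[207,224.5],.022)[0,:2]-c
    dg=lambda q:np.degrees(np.arctan2(q[1],q[0])).round(2)
    print("min",dg(m),R.max(),"hour",dg(m2),"12:",dg(rb))
# loop + 3,6,9 bars
for nm,p in(("6",[201,38]),("9",[300,133.5]),("3",[115,138.5])):
    q=wray(d,p,.022)[0,:2]-cap;print(nm,dg(q),np.hypot(*q).round(4))
E
```

```text
cap [ 0.57127964 -0.08802125] 112
min -3.82 0.10641126330655953 hour 118.66 12: -1.84
min -2.18 0.10909156085659248 hour 113.02 12: -0.87
6 175.46 0.1068
9 87.35 0.1077
3 -94.28 0.1042
```

>>> servo_tool:
  motion:
    - [-11,-17,10,0,0,0,-1]
    - [-11,-17,20,0,0,0,-1]
    - [-11,-17,20,0,0,0,-1]
    - [0,0,25,0,0,0,-1]
    - [0,0,25,0,0,0,-1]
    - [0,0,0,0,0,0,-1]

```text
t: 2.65
tcp_pos: [0.6617, -0.0568, 0.0873]
tool_rot: [0.025, 1.0, -0.0, 0.006]
force: [-0.5, 0.4, -1.4]
finger_gap: -0.002
```

Run:
```python
from h import *
rel()
for n in("wrist",):
    cv2.imwrite(f"pics/{n}2.png",manip.snapshot(n)["frame"][:,:,::-1])
```

```text
t 2.65 tcp [ 0.6617 -0.0568  0.0873] yhead 87.18 zaxis [ 0.012 -0.001 -1.   ] F [-0.48  0.35 -1.43] gap -0.0
axis in tool mm [ 91.5 -37.5  -1.1] radius 98.9 q [-0.25  0.7   1.43  0.    1.   -1.78]
```

View pics/wrist2.png

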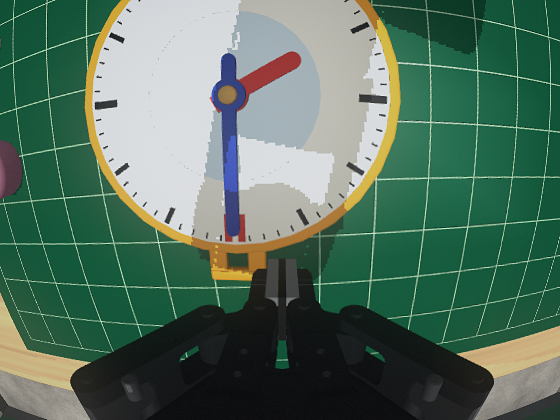

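The wrist view shows the minute hand running from (227,95) to (233,230). The fingertips, at (283,265), are off to its counter-clockwise side. The hour hand, with its tip at (296,60), is well inside the finger's path. The two cameras' estimates of the axis differ by about 4 mm, so I'll average them. Next I'll descend.

>>> servo_tool:
  motion:
    - [1,0,18,0,0.012,0,-1]
    - [1,0,18,0,0,0,-1]
    - [1,0,15,0,0,0,-1]
    - [0,0,4,0,0,0,-1]
    - [0,0,0,0,0,0,-1]

```text
t: 3.12
tcp_pos: [0.6663, -0.057, 0.0404]
tool_rot: [0.024, 1.0, -0.002, 0.007]
force: [-0.5, -0.5, -0.5]
finger_gap: 0.004
```

```bash
sed -i 's/^A=.*/A=np.array([.5695,-.0892])/' h.py
python3 - <<'E'
from h import *
rel()
for n in("wrist","top"):
    d=manip.snapshot(n);cv2.imwrite(f"pics/{n}3.png",d["frame"][:,:,::-1])
E
```

```text
t 3.1167 tcp [ 0.6663 -0.057   0.0404] yhead 87.22 zaxis [ 0.014 -0.004 -1.   ] F [-0.54 -0.54 -0.52] gap 0.0
axis in tool mm [ 95.2 -36.8  -1.2] radius 102.0 q [-0.25  0.76  1.44 -0.    0.92 -1.77]
```

View pics/wrist3.png

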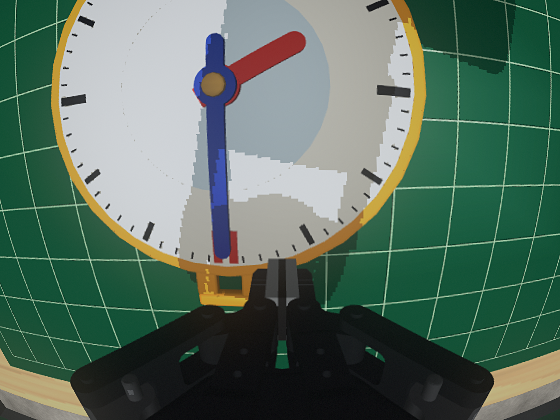

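>>> servo_tool:
  motion:
    - [4,0,4,0,0.02,0,-1]
    - [4,0,4,0,0,0,-1]
    - [2,0,4,0,0,0,-1]
    - [0,0,0,0,0,0,-1]

```text
t: 3.55
tcp_pos: [0.6593, -0.0571, 0.0333]
tool_rot: [0.024, 1.0, -0.003, 0.001]
force: [0.6, 0.3, -0.2]
finger_gap: -0.003
```

Run:
```python
from h import *
rel()
```

```text
t 3.55 tcp [ 0.6593 -0.0571  0.0333] yhead 87.25 zaxis [ 0.002 -0.006 -1.   ] F [ 0.57  0.29 -0.23] gap -0.0
axis in tool mm [ 88.1 -36.3   0. ] radius 95.3 q [-0.25  0.77  1.45 -0.01  0.91 -1.77]
```

>>> servo_tool:
  motion:
    - [0,0,3,-0.006,0,0,-1]
    - [0,0,2,0,0,0,-1]
    - [0,-4,0,0,0,0,-1]
    - [0,-4,0,0,0,0,-1]
    - [0,-4,0,0,0,0,-1]
    - [0,0,0,0,0,0,-1]

```text
t: 4.05
tcp_pos: [0.6586, -0.0705, 0.028]
tool_rot: [0.024, 1.0, 0.0, 0.001]
force: [0.2, 0.1, -0.3]
finger_gap: 0.004
```

Run:
```python
from h import *
rel()
for n in("wrist","side"):
    d=manip.snapshot(n);cv2.imwrite(f"pics/{n}4.png",d["frame"][:,:,::-1])
cv2.imwrite("pics/s4z.png",cv2.resize(d["frame"][200:300,220:380,::-1],None,fx=5,fy=5))
```

```text
t 4.05 tcp [ 0.6586 -0.0705  0.028 ] yhead 87.26 zaxis [ 0.002  0.001 -1.   ] F [ 0.22  0.12 -0.32] gap 0.0
axis in tool mm [ 88.1 -23.   -0.2] radius 91.0 q [-0.28  0.78  1.45  0.    0.91 -1.8 ]
```

View pics/wrist4.png

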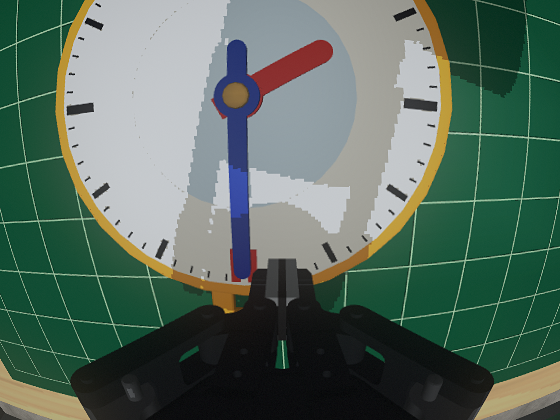

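View pics/s4z.png

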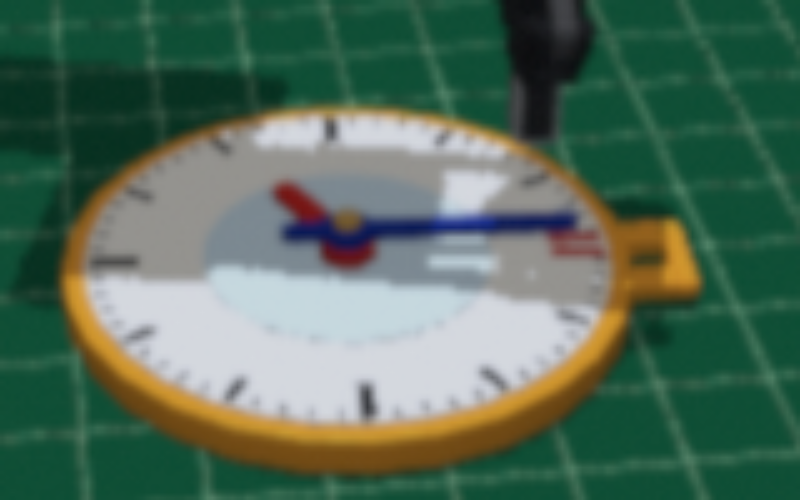

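Run:
```python
from h import *
d=manip.snapshot("side");T=np.linalg.inv(d["world_from_camera"]);K=d["mtx"]
def pj(p):
    c=T@np.r_[p,1];return K[0,0]*c[0]/-c[2]+K[0,2],K[1,1]*-c[1]/-c[2]+K[1,2]
tip=manip.sense()["tcp_pos"]
for p in(tip,tip+[0,0,.02],[*A,.043],[A[0]+.1058,A[1]-.0065,.035]):
    x,y=pj(np.array(p));print(x,y,(x-220)*5,(y-200)*5)
```

```text
324.7643254364248 241.57910950432284 523.8216271821241 207.89554752161422
325.18733492577076 234.40716156380105 525.9366746288538 172.03580781900527
288.171081424097 243.66522344454035 340.855407120485 218.32611722270173
334.52317710520134 244.93364423889236 572.6158855260067 224.66822119446178
```

Run:
```python
from h import *
for n,(a,b,c,e) in {"side":(150,300,230,430),"top":(80,230,220,420)}.items():
    d=manip.snapshot(n);T=np.linalg.inv(d["world_from_camera"]);K=d["mtx"]
    c0=T@np.r_[manip.sense()["tcp_pos"],1];x,y=K[0,0]*c0[0]/-c0[2]+K[0,2],K[1,1]*c0[1]/c0[2]+K[1,2]
    f=cv2.resize(d["frame"][a:b,c:e,::-1],None,fx=4,fy=4)
    cv2.circle(f,(int((x-c)*4),int((y-a)*4)),4,(255,0,255),1);cv2.imwrite(f"pics/{n}5.png",f);print(n,x,y)
```

```text
side 324.7497750901626 241.53186194804874
top 308.4368236899065 143.38366393755825
```

View pics/side5.png

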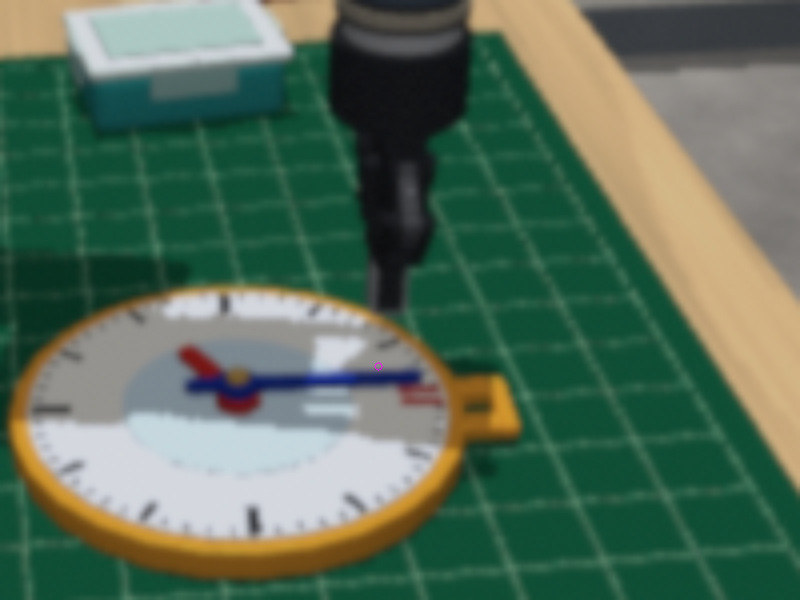

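View pics/top5.png

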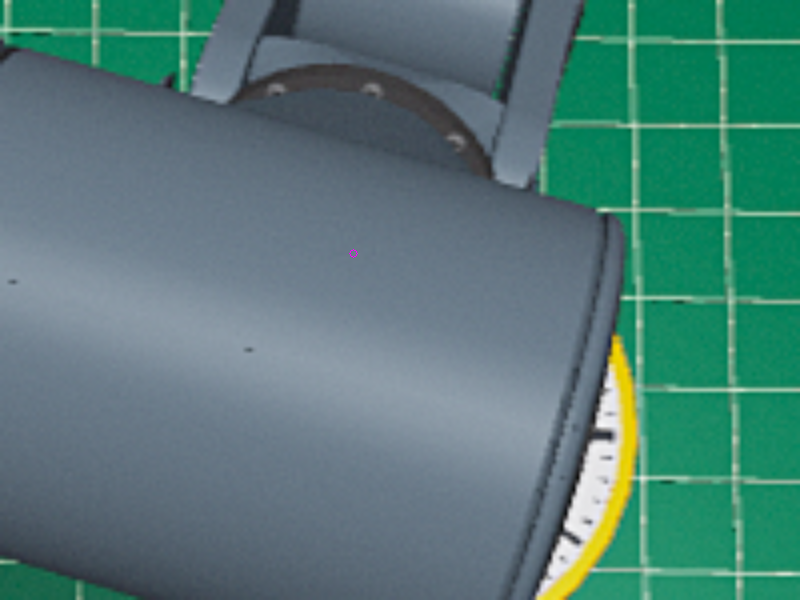

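Run:
```python
from h import *
d=manip.snapshot("wrist");s,R=rel();T=np.linalg.inv(d["world_from_camera"]);K=d["mtx"]
def pj(p):
    c=T[:3,:3]@p+T[:3,3];v=np.array([c[0],-c[1],-c[2]]);th=np.arctan2(np.hypot(v[0],v[1]),v[2]);u=v[:2]/np.hypot(*v[:2])*th*K[0,0]+K[:2,2];return u
p=s["tcp_pos"]
for dz in(0,.01,.02,.03,.04):
    print(dz,pj(p+[0,0,dz]), "edges y+-10:",pj(p+R[:,1]*.01+[0,0,dz]))
print("cam in tool",R.T@(d["world_from_camera"][:3,3]-p))
cv2.imwrite("pics/w6.png",cv2.resize(d["frame"][220:360,200:360,::-1],None,fx=4,fy=4))
```

```text
t 4.35 tcp [ 0.6585 -0.0692  0.028 ] yhead 87.31 zaxis [ 0.002  0.001 -1.   ] F [ 0.68 -1.49 -0.33] gap -0.0
axis in tool mm [ 87.9 -24.2  -0.2] radius 91.2 q [-0.27  0.78  1.45  0.    0.91 -1.8 ]
0 [280.09213407 242.93981737] edges y+-10: [296.68855325 242.91380634]
0.01 [280.0504665  250.00377228] edges y+-10: [297.46630672 249.96948945]
0.02 [280.00507033 257.7856147 ] edges y+-10: [298.31870546 257.74081585]
0.03 [279.95549364 266.39020481] edges y+-10: [299.25584115 266.33197347]
0.04 [279.90122854 275.94110972] edges y+-10: [300.28939024 275.86563307]
cam in tool [ 0.07931321  0.00082066 -0.1793699 ]
```

View pics/w6.png

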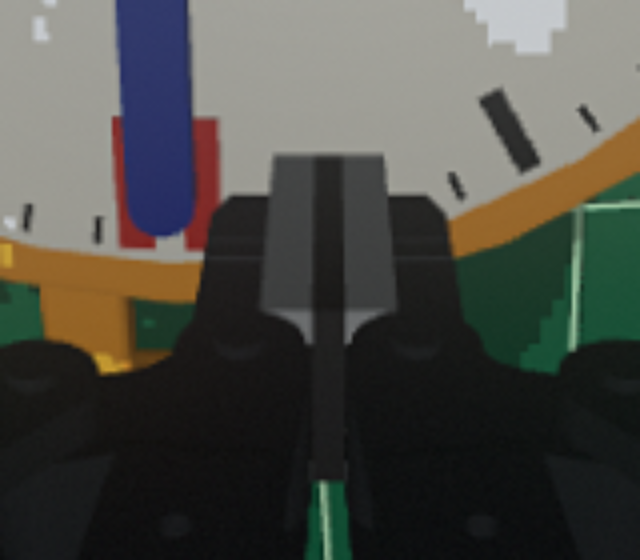

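Run:
```python
from h import *
ds=manip.snapshot("side");dw=manip.snapshot("wrist");s,R=rel()
for wp,sp in(([282,259],[327,226.5]),([282,259],[327,228]),([282,262],[327,226.5])):
    o1=ds["world_from_camera"][:3,3];d1=ray(ds,sp,0.)[0]-o1
    o2=dw["world_from_camera"][:3,3];d2=wray(dw,wp,0.)[0]-o2
    M=np.stack([d1,-d2],1);t,_,_,_=np.linalg.lstsq(M,o2-o1,rcond=None)
    a=o1+t[0]*d1;b=o2+t[1]*d2;m=(a+b)/2;print(a.round(4),b.round(4),"miss mm",np.linalg.norm(a-b)*1e3,"in tool",(R.T@(m-s["tcp_pos"])*1e3).round(1))
```

```text
t 4.45 tcp [ 0.6585 -0.0691  0.028 ] yhead 87.32 zaxis [ 0.002  0.001 -1.   ] F [-1.34 -0.6   0.43] gap -0.0
axis in tool mm [ 87.9 -24.2  -0.2] radius 91.2 q [-0.27  0.78  1.45  0.    0.91 -1.8 ]
[ 0.6623 -0.0669  0.0676] [ 0.652  -0.0677  0.0625] miss mm 11.54126568216418 in tool [  1.4   1.8 -37. ]
[ 0.6624 -0.067   0.0636] [ 0.6536 -0.0678  0.0592] miss mm 9.89661224934956 in tool [  0.4   1.7 -33.4]
[ 0.6622 -0.067   0.0677] [ 0.6533 -0.0678  0.0631] miss mm 10.054764988314355 in tool [  0.7   1.7 -37.4]
```

Two views agree that the visible fingertips are near z≈0.063, about 35 mm higher than the reported TCP of 0.028. I'll test this gently by sliding towards the hand at this height and checking whether it moves.

>>> servo_tool:
  motion:
    - [0,-4,0,0,0,0,-1]
    - [0,-4,0,0,0,0,-1]
    - [0,-4,0,0,0,0,-1]
    - [0,-4,0,0,0,0,-1]
    - [0,0,0,0,0,0,-1]

```text
t: 4.87
tcp_pos: [0.6578, -0.0863, 0.0281]
tool_rot: [0.023, 1.0, 0.0, 0.001]
force: [-0.3, 0.9, -0.6]
finger_gap: -0.0
```

Run:
```python
from h import *
rel()
for n in("wrist","side"):
    d=manip.snapshot(n);cv2.imwrite(f"pics/{n}7.png",d["frame"][:,:,::-1])
cv2.imwrite("pics/s7z.png",cv2.resize(d["frame"][150:300,230:430,::-1],None,fx=4,fy=4))
```

```text
t 4.8667 tcp [ 0.6578 -0.0863  0.0281] yhead 87.39 zaxis [ 0.002  0.001 -1.   ] F [-0.32  0.92 -0.56] gap -0.0
axis in tool mm [88.1 -6.9 -0.2] radius 88.3 q [-0.3   0.78  1.45  0.    0.91 -1.83]
```

View pics/wrist7.png

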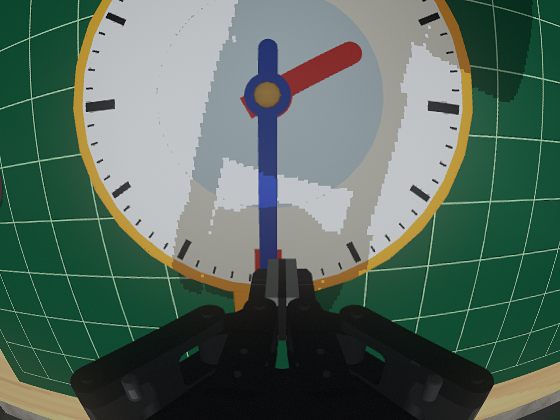

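View pics/s7z.png

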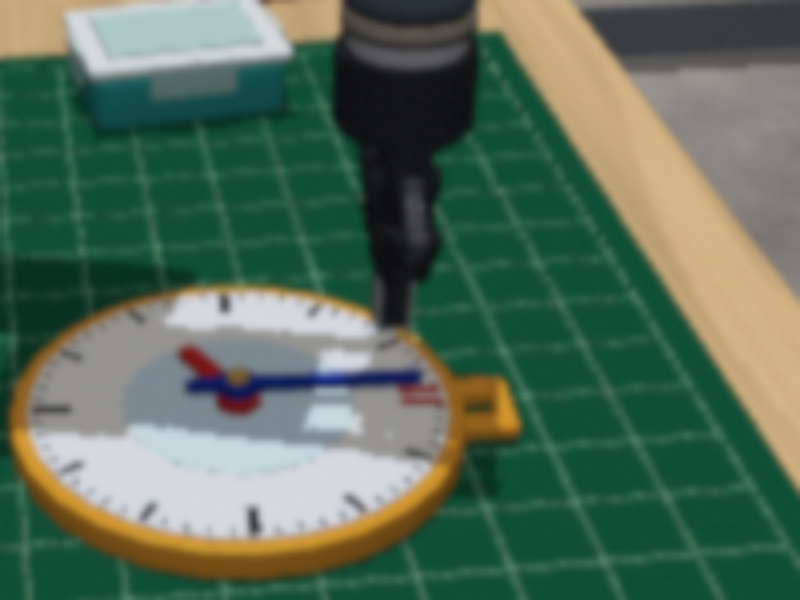

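The slide left the hand where it was: the fingertip passed over it, at (282,262) against the hand at (268,270). So the fingertip really is about 35 mm higher than reported. I'll back off and descend in stages, judging height by the side camera.

>>> servo_tool:
  motion:
    - [0,5,0,0,0,0,-1]
    - [0,5,0,0,0,0,-1]
    - [0,5,0,0,0,0,-1]
    - [0,2,0,0,0,0,-1]
    - [0,0,6,0,0,0,-1]
    - [0,0,6,0,0,0,-1]
    - [0,0,6,0,0,0,-1]
    - [0,0,6,0,0,0,-1]
    - [0,0,0,0,0,0,-1]

```text
t: 5.72
tcp_pos: [0.6582, -0.065, 0.0015]
tool_rot: [0.022, 1.0, 0.001, 0.001]
force: [0.3, 0.5, -0.2]
finger_gap: -0.002
```

```bash
cat > look.py <<'E'
from h import *
import sys
k=sys.argv[1]
s,R=rel()
for n in("wrist","side"):
    d=manip.snapshot(n);cv2.imwrite(f"pics/{n}{k}.png",d["frame"][:,:,::-1])
cv2.imwrite(f"pics/s{k}z.png",cv2.resize(d["frame"][150:300,230:430,::-1],None,fx=4,fy=4))
E
python3 look.py 8
```

```text
t 5.7167 tcp [ 0.6582 -0.065   0.0015] yhead 87.5 zaxis [ 0.001  0.002 -1.   ] F [ 0.3   0.51 -0.16] gap -0.0
axis in tool mm [ 87.6 -28.1  -0.2] radius 92.0 q [-0.27  0.82  1.46  0.    0.86 -1.8 ]
```

View pics/wrist8.png

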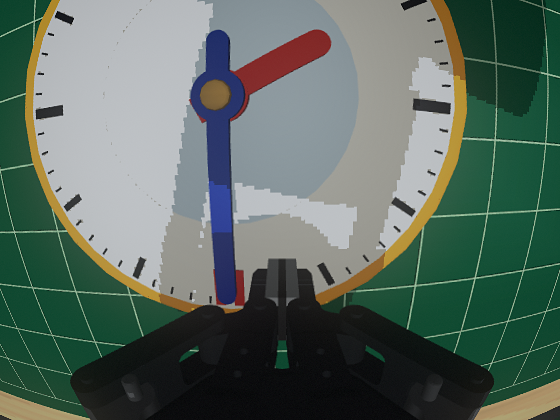

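View pics/s8z.png

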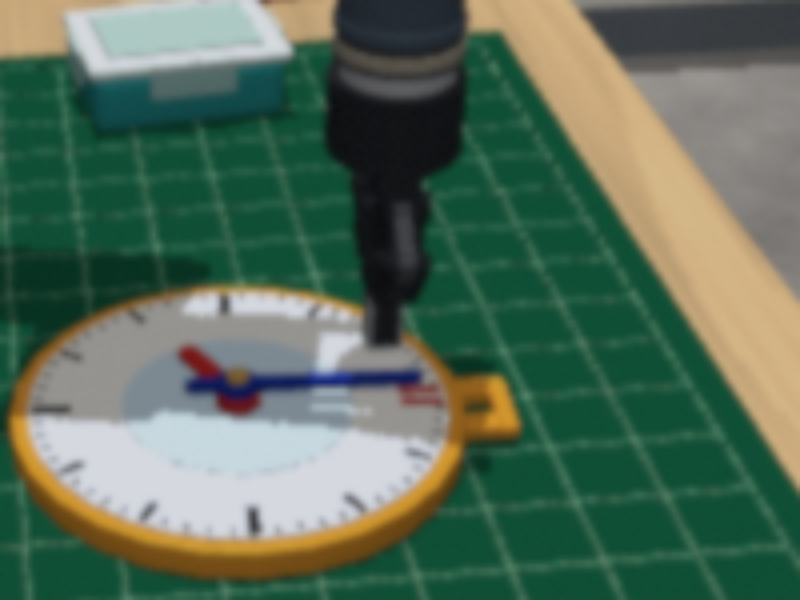

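```bash
cat >> h.py <<'E'
def sidez(d,px,y):
    o=d["world_from_camera"][:3,3];v=ray(d,px,0.)[0]-o;return o+v*((y-o[1])/v[1])
E
python3 - <<'E'
from h import *
d=manip.snapshot("side")
g=d["frame"][150:300,230:430]
s=cv2.cvtColor(g,cv2.COLOR_RGB2GRAY)
print(s[72:96,90:102])
for r in(235,236,237): print(sidez(d,[325.5,r],-.071),sidez(d,[325.5,r],-.065))
E
```

```text
[[ 50  35  22  18  14  16  15  18  19  19  20  20]
 [ 52  42  33  24  14  16  18  19  21  21  21  19]
 [ 56  53  49  33  19  14  18  20  19  22  25  26]
 [ 59  58  60  45  25  18  17  16  17  22  35  42]
 [ 81  65  67  58  30  19  18  17  20  29  49  62]
 [114  78  69  59  33  20  21  21  21  35  62  81]
 [136  86  70  59  33  18  22  21  23  38  62  86]
 [139  86  72  58  33  21  21  20  23  38  61  83]
 [132  84  71  58  32  21  21  21  24  40  62  80]
 [127  84  72  58  33  21  20  20  25  42  63  76]
 [128  85  71  57  31  20  21  20  24  44  65  76]
 [143  93  71  54  28  20  21  19  25  45  72  84]
 [163 110  75  50  27  21  21  21  26  48  78  96]
 [163 118  82  57  41  37  37  40  45  63  94 114]
 [151 126 101  83  77  79  80  81  84  97 115 128]
 [147 139 127 118 117 122 122 122 124 128 131 130]
 [148 146 143 139 140 142 143 143 143 144 141 136]
 [148 147 146 146 146 147 147 147 148 147 146 144]
 [146 147 147 147 147 147 147 147 146 147 145 143]
 [139 140 139 139 139 138 138 138 138 137 134 127]
 [107 108 107 108 106 105 104 105 103 104  99  91]
 [ 64  63  63  63  62  57  57  57  56  56  54  50]
 [ 34  34  33  32  33  30  28  30  30  31  30  28]
 [ 42  42  42  42  43  43  45  51  49  43  38  37]]
[ 0.65893551 -0.071       0.04726714] [ 0.6603996  -0.065       0.04322485]
[ 0.65907592 -0.071       0.0444902 ] [ 0.660541   -0.065       0.04042851]
[ 0.65921672 -0.071       0.04170564] [ 0.66068278 -0.065       0.03762451]
```

>>> servo_tool:
  motion:
    - [0,0,3,0,0,0,-1]
    - [0,0,3,0,0,0,-1]
    - [0,0,2,0,0,0,-1]
    - [0,0,0,0,0,0,-1]

```text
t: 6.2
tcp_pos: [0.6603, -0.0661, -0.0048]
tool_rot: [0.022, 1.0, 0.0, 0.003]
force: [0.2, 0.3, -0.0]
finger_gap: -0.002
```

```bash
cat >> look.py <<'E'
# tip edge in side image: darkest column band near expected
g=cv2.cvtColor(d["frame"],cv2.COLOR_RGB2GRAY).astype(int)
T=np.linalg.inv(d["world_from_camera"]);K=d["mtx"];p=s["tcp_pos"]+[0,0,.04]
c=T@np.r_[p,1];x=K[0,0]*c[0]/-c[2]+K[0,2]
for xc in (int(x)-1,int(x),int(x)+1):
    col=g[215:262,xc];i=np.argmax((col>75)&(np.arange(len(col))>5)); print("col",xc,"edge row",215+i-(col[i]-75)/max(1,col[i]-col[i-1]))
    e=215+i-(col[i]-75)/max(1,col[i]-col[i-1]);print("  tip z",[round(sidez(d,[xc,e],s["tcp_pos"][1]+o)[2],4) for o in(-.008,-.004,0)])
E
python3 look.py 9
```

```text
t 6.2 tcp [ 0.6603 -0.0661 -0.0048] yhead 87.45 zaxis [ 0.006  0.001 -1.   ] F [ 0.23  0.29 -0.03] gap -0.0
axis in tool mm [ 89.7 -27.1  -0.6] radius 93.7 q [-0.27  0.83  1.46  0.    0.85 -1.8 ]
col 324 edge row 238.59375
  tip z [np.float64(0.0397), np.float64(0.0369), np.float64(0.0342)]
col 325 edge row 238.6904761904762
  tip z [np.float64(0.0392), np.float64(0.0365), np.float64(0.0337)]
col 326 edge row 238.6341463414634
  tip z [np.float64(0.0392), np.float64(0.0364), np.float64(0.0337)]
```

View pics/s9z.png

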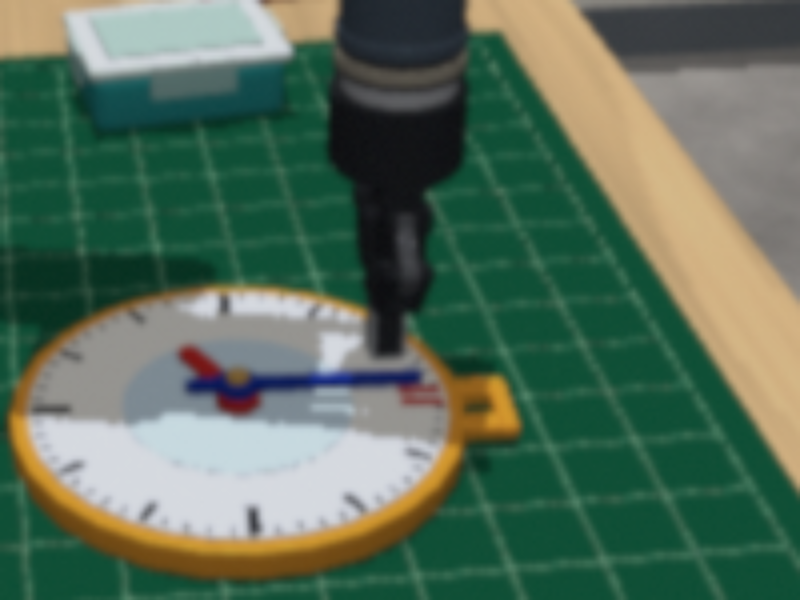

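>>> servo_tool:
  motion:
    - [1,0,3,0,0.006,0,-1]
    - [1,0,3,0,0,0,-1]
    - [0,0,3,0,0,0,-1]
    - [0,0,0,0,0,0,-1]

```text
t: 6.63
tcp_pos: [0.6588, -0.0662, -0.0137]
tool_rot: [0.022, 1.0, 0.0, 0.001]
force: [-0.3, 0.1, -0.4]
finger_gap: 0.0
```

```bash
python3 look.py 10
```

```text
t 6.6333 tcp [ 0.6588 -0.0662 -0.0137] yhead 87.45 zaxis [ 0.001  0.001 -1.   ] F [-0.3   0.11 -0.37] gap 0.0
axis in tool mm [ 88.2 -27.   -0.1] radius 92.2 q [-0.27  0.84  1.46  0.    0.84 -1.8 ]
col 323 edge row 245.825
  tip z [np.float64(0.0196), np.float64(0.0167), np.float64(0.0139)]
col 324 edge row 245.82051282051282
  tip z [np.float64(0.0194), np.float64(0.0165), np.float64(0.0137)]
col 325 edge row 245.8048780487805
  tip z [np.float64(0.0192), np.float64(0.0164), np.float64(0.0135)]
```

View pics/s10z.png

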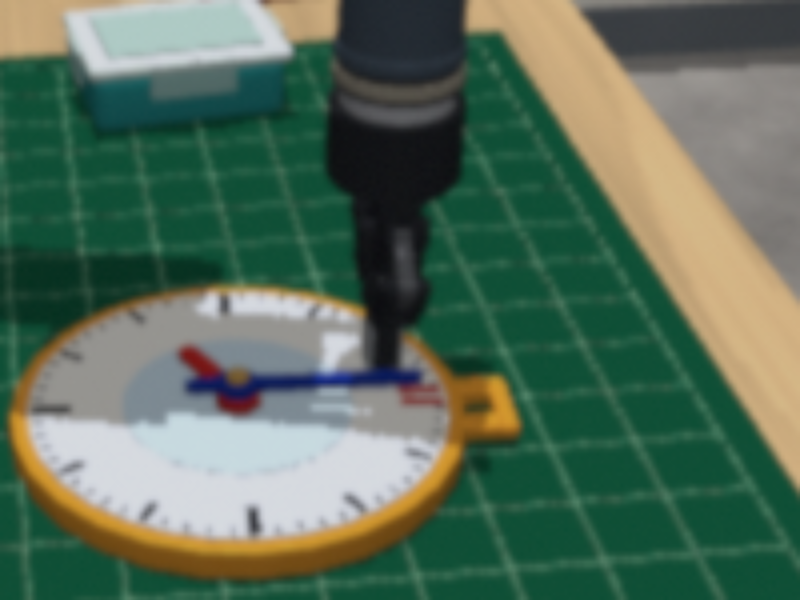

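View pics/wrist10.png

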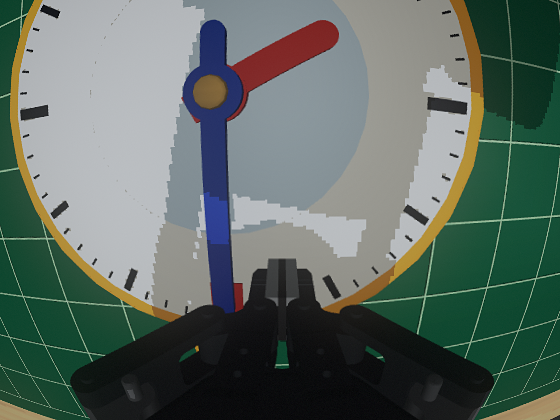

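>>> servo_tool:
  motion:
    - [1,-4,0,0,0,0.017,-1]
    - [1,-4,0,0,0,0,-1]
    - [1,-3,0,0,0,0,-1]
    - [0,0,0,0,0,0,-1]

```text
t: 7.07
tcp_pos: [0.6557, -0.0778, -0.0131]
tool_rot: [0.032, 1.0, 0.0, 0.001]
force: [-0.3, 0.4, 0.3]
finger_gap: -0.0
```

```bash
python3 look.py 11
```

```text
t 7.0667 tcp [ 0.6557 -0.0778 -0.0131] yhead 86.38 zaxis [ 0.003  0.001 -1.   ] F [-0.27  0.44  0.29] gap -0.0
axis in tool mm [ 85.3 -16.8  -0.2] radius 86.9 q [-0.29  0.84  1.47  0.    0.83 -1.8 ]
col 323 edge row 246.21153846153845
  tip z [np.float64(0.0267), np.float64(0.0238), np.float64(0.021)]
col 324 edge row 246.20754716981133
  tip z [np.float64(0.0265), np.float64(0.0237), np.float64(0.0208)]
col 325 edge row 246.20754716981133
  tip z [np.float64(0.0263), np.float64(0.0235), np.float64(0.0206)]
```

View pics/s11z.png

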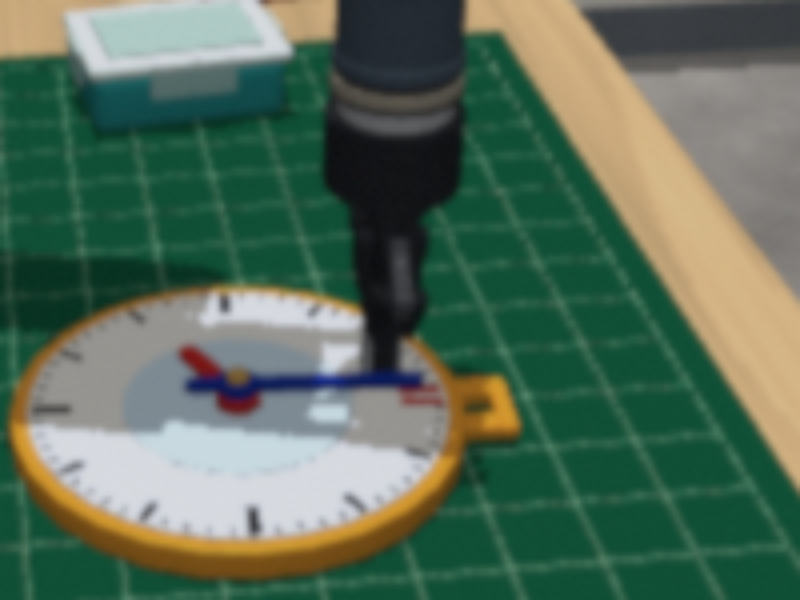

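View pics/wrist11.png

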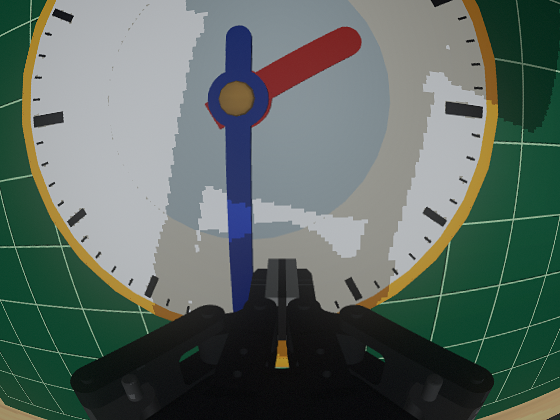

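>>> servo_tool:
  motion:
    - [0,-3,0,0,0,0,-1]
    - [0,-3,0,0,0,0,-1]
    - [0,-3,0,0,0,0,-1]
    - [0,-3,0,0,0,0,-1]
    - [0,0,0,0,0,0,-1]

```text
t: 7.58
tcp_pos: [0.6545, -0.0896, -0.0131]
tool_rot: [0.031, 1.0, 0.001, 0.001]
force: [-0.3, -0.3, 1.1]
finger_gap: 0.002
```

```bash
python3 look.py 12
```

```text
t 7.5833 tcp [ 0.6545 -0.0896 -0.0131] yhead 86.41 zaxis [ 0.002  0.002 -1.   ] F [-0.26 -0.27  1.06] gap 0.0
axis in tool mm [84.9 -4.9 -0.2] radius 85.0 q [-0.31  0.84  1.47  0.    0.83 -1.82]
col 323 edge row 249.21153846153845
  tip z [np.float64(0.0268), np.float64(0.0239), np.float64(0.021)]
col 324 edge row 249.28
  tip z [np.float64(0.0264), np.float64(0.0235), np.float64(0.0206)]
col 325 edge row 249.41304347826087
  tip z [np.float64(0.0258), np.float64(0.0229), np.float64(0.02)]
```

View pics/s12z.png

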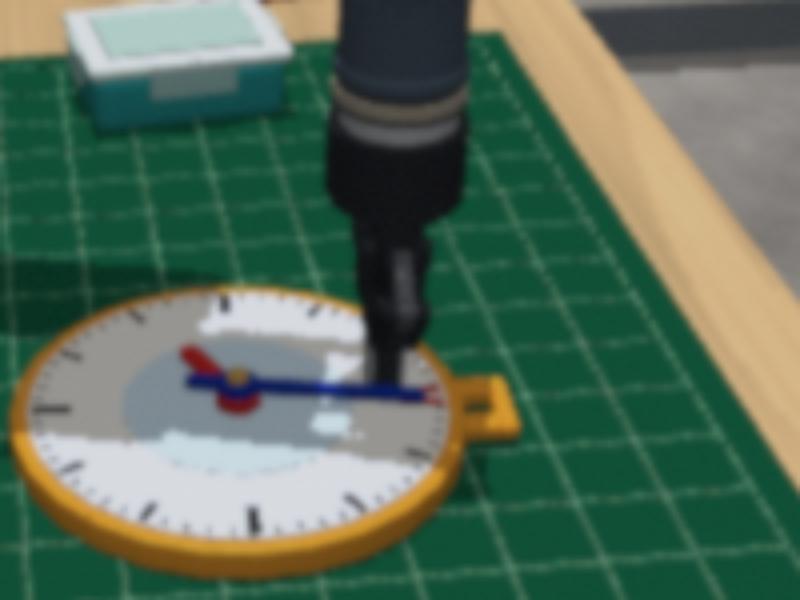

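View pics/wrist12.png

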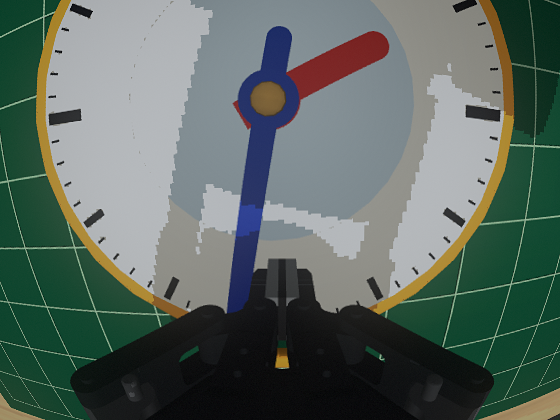

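Contact is good: the hand has turned about 7° clockwise, and the force is within noise (about 1 N). Now I'll swing the finger along the arc, turning the tool with the hand.

>>> servo_tool:
  motion:
    - [0,0,0,0,0,0.06,-1]
    - [0,0,0,0,0,0.06,-1]
    - [-1.4,-8.5,0,0,0,0.1,-1]
    - [-1.4,-8.5,0,0,0,0.1,-1]
    - [-1.4,-8.5,0,0,0,0.1,-1]
    - [-1.4,-8.5,0,0,0,0.1,-1]
    - [0,0,0,0,0,0,-1]

```text
t: 8.27
tcp_pos: [0.6487, -0.1228, -0.013]
tool_rot: [0.298, 0.955, 0.001, 0.001]
force: [0.7, -1.0, 0.9]
finger_gap: 0.001
```

```bash
python3 look.py 13
```

```text
t 8.2667 tcp [ 0.6487 -0.1228 -0.013 ] yhead 55.36 zaxis [ 0.002  0.002 -1.   ] F [ 0.66 -0.98  0.9 ] gap 0.0
axis in tool mm [ 84.3 -17.4  -0.1] radius 86.1 q [-0.36  0.84  1.47  0.    0.83 -1.33]
col 324 edge row 258.265306122449
  tip z [np.float64(0.0259), np.float64(0.0229), np.float64(0.0199)]
col 325 edge row 258.5581395348837
  tip z [np.float64(0.0249), np.float64(0.0219), np.float64(0.0189)]
col 326 edge row 259.0
  tip z [np.float64(0.0235), np.float64(0.0204), np.float64(0.0174)]
```

View pics/wrist13.png

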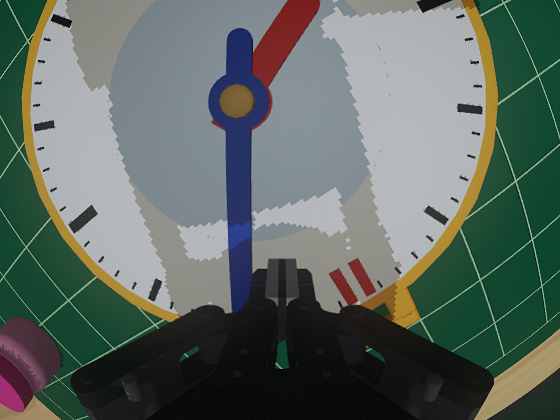

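View pics/s13z.png

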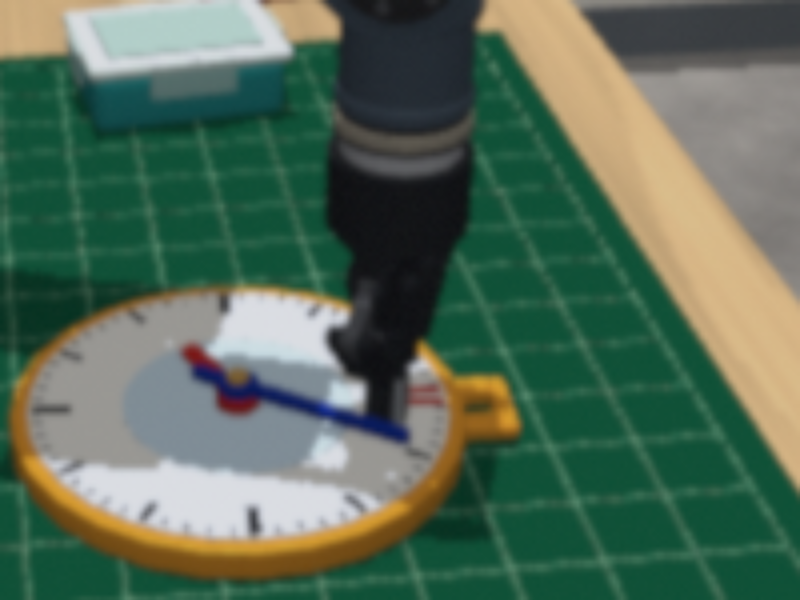

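The push works: the hand lies flat along the finger, now at about 5 minutes past, and the clock hasn't moved. I'll continue.

>>> servo_tool:
  motion:
    - [-1.4,-8.5,0,0,0,0.1,-1]
    - [-1.4,-8.5,0,0,0,0.1,-1]
    - [-1.4,-8.5,0,0,0,0.1,-1]
    - [-1.4,-8.5,0,0,0,0.1,-1]
    - [-1.4,-8.5,0,0,0,0.1,-1]
    - [-1.4,-8.5,0,0,0,0.1,-1]
    - [-1.4,-8.5,0,0,0,0.1,-1]
    - [-1.4,-8.5,0,0,0,0.1,-1]
    - [-1.4,-8.5,0,0,0,0.1,-1]
    - [0,0,0,0,0,0,-1]

```text
t: 9.2
tcp_pos: [0.6008, -0.17, -0.0119]
tool_rot: [0.686, 0.728, 0.005, 0.008]
force: [0.9, -0.1, -0.1]
finger_gap: -0.004
```

```bash
python3 look.py 14
```

```text
t 9.2 tcp [ 0.6008 -0.17   -0.0119] yhead 3.4 zaxis [ 0.019 -0.003 -1.   ] F [ 0.89 -0.13 -0.09] gap -0.0
axis in tool mm [ 82.5 -26.4  -0.9] radius 86.6 q [-0.46  0.8   1.58  0.01  0.74 -0.52]
col 306 edge row 270.0
  tip z [np.float64(0.0341), np.float64(0.0309), np.float64(0.0278)]
col 307 edge row 259.6666666666667
  tip z [np.float64(0.0609), np.float64(0.0579), np.float64(0.0549)]
col 308 edge row 258.8333333333333
  tip z [np.float64(0.0629), np.float64(0.0599), np.float64(0.0569)]
```

View pics/wrist14.png

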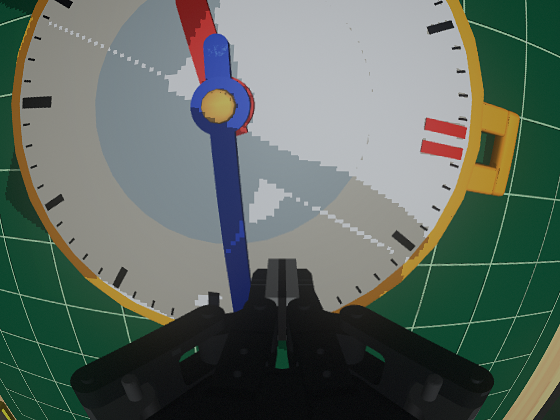

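View pics/s14z.png

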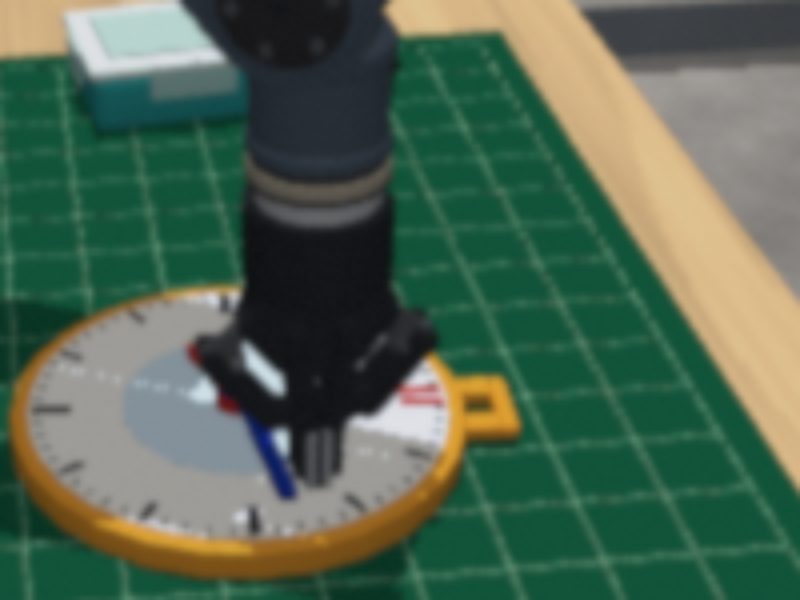

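>>> servo_tool:
  motion:
    - [0,-4,1,0.019,0.003,0,-1]
    - [-1,-8.5,0,0,0,0.08,-1]
    - [-1,-8.5,0,0,0,0.09,-1]
    - [-1,-8.5,0,0,0,0.09,-1]
    - [-1,-8.5,0,0,0,0.09,-1]
    - [0,0,0,0,0,0,-1]

```text
t: 9.8
tcp_pos: [0.5703, -0.1724, -0.0121]
tool_rot: [0.8, 0.6, 0.001, 0.005]
force: [0.5, -0.7, -0.8]
finger_gap: -0.002
```

```bash
python3 look.py 15
```

```text
t 9.8 tcp [ 0.5703 -0.1724 -0.0121] yhead -16.19 zaxis [ 0.007 -0.007 -1.   ] F [ 0.51 -0.69 -0.79] gap -0.0
axis in tool mm [ 79.7 -23.9  -0.6] radius 83.2 q [-0.48  0.78  1.65 -0.    0.7  -0.19]
col 292 edge row 259.875
  tip z [np.float64(0.0651), np.float64(0.0621), np.float64(0.0591)]
col 293 edge row 259.8181818181818
  tip z [np.float64(0.065), np.float64(0.062), np.float64(0.0591)]
col 294 edge row 244.76190476190476
  tip z [np.float64(0.1026), np.float64(0.0998), np.float64(0.097)]
```

View pics/wrist15.png

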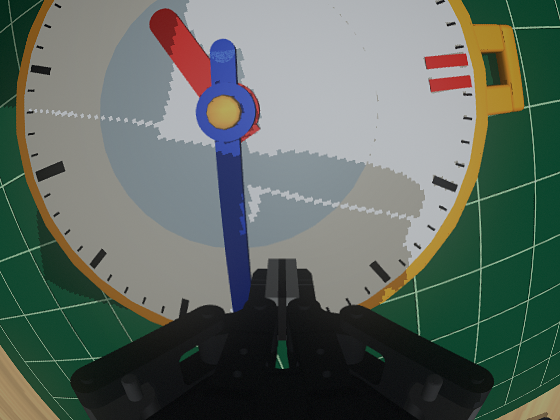

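>>> servo_tool:
  motion:
    - [-1,-3,1,0.009,0.005,0,-1]
    - [-2,-8.5,0,0,0,0.09,-1]
    - [-2,-8.5,0,0,0,0.09,-1]
    - [-2,-8.5,0,0,0,0.09,-1]
    - [-2,-8.5,0,0,0,0.09,-1]
    - [-2,-8.5,0,0,0,0.09,-1]
    - [0,0,0,0,0,0,-1]

```text
t: 10.48
tcp_pos: [0.5335, -0.1645, -0.013]
tool_rot: [0.913, 0.407, 0.004, 0.004]
force: [-0.7, 1.1, 0.6]
finger_gap: -0.002
```

```bash
python3 look.py 16
```

```text
t 10.4833 tcp [ 0.5335 -0.1645 -0.013 ] yhead -41.96 zaxis [ 0.011 -0.003 -1.   ] F [-0.68  1.11  0.6 ] gap -0.0
axis in tool mm [ 80.1 -23.6   0.2] radius 83.5 q [-0.5   0.75  1.75  0.    0.63  0.23]
col 275 edge row 268.0
  tip z [np.float64(0.0413), np.float64(0.0382), np.float64(0.0352)]
col 276 edge row 269.0
  tip z [np.float64(0.0385), np.float64(0.0354), np.float64(0.0323)]
col 277 edge row 270.0
  tip z [np.float64(0.0357), np.float64(0.0326), np.float64(0.0294)]
```

View pics/wrist16.png

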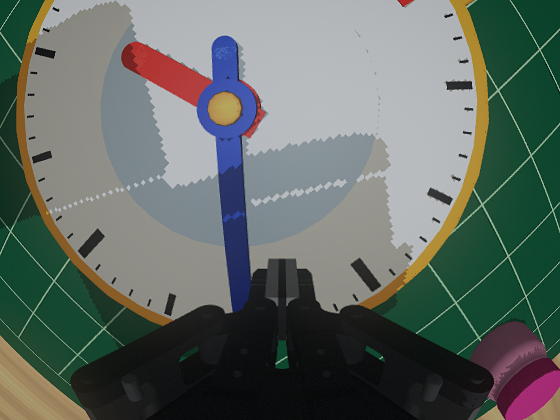

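>>> servo_tool:
  motion:
    - [-2,-3,0,0.01,-0.005,0,-1]
    - [-2,-8.5,0,0,0,0.09,-1]
    - [-2,-8.5,0,0,0,0.09,-1]
    - [-2,-8.5,0,0,0,0.09,-1]
    - [-2,-8.5,0,0,0,0.09,-1]
    - [-2,-8.5,0,0,0,0.09,-1]
    - [-2,-8.5,0,0,0,0.09,-1]
    - [0,0,0,0,0,0,-1]

```text
t: 11.25
tcp_pos: [0.4995, -0.1359, -0.0129]
tool_rot: [0.989, 0.148, 0.004, 0.005]
force: [-1.1, 0.2, 0.6]
finger_gap: -0.002
```

```bash
python3 look.py 17
```

```text
t 11.25 tcp [ 0.4995 -0.1359 -0.0129] yhead -73.03 zaxis [ 0.01  -0.009 -1.   ] F [-1.12  0.2   0.63] gap -0.0
axis in tool mm [ 80.6 -24.3   0.3] radius 84.1 q [-0.48  0.73  1.86 -0.01  0.55  0.8 ]
col 258 edge row 269.0
  tip z [np.float64(0.02), np.float64(0.0169), np.float64(0.0138)]
col 259 edge row 271.0
  tip z [np.float64(0.0144), np.float64(0.0113), np.float64(0.0081)]
col 260 edge row 241.5
  tip z [np.float64(0.0914), np.float64(0.0887), np.float64(0.086)]
```

View pics/wrist17.png

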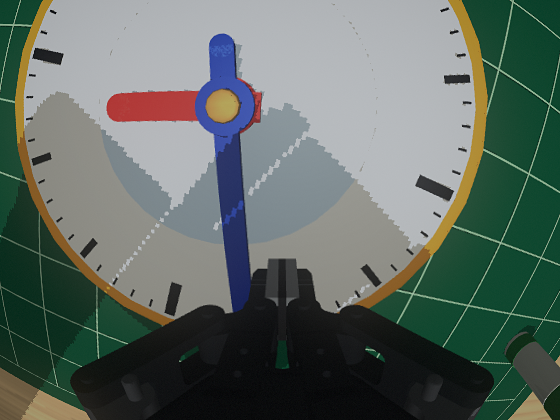

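View pics/s17z.png

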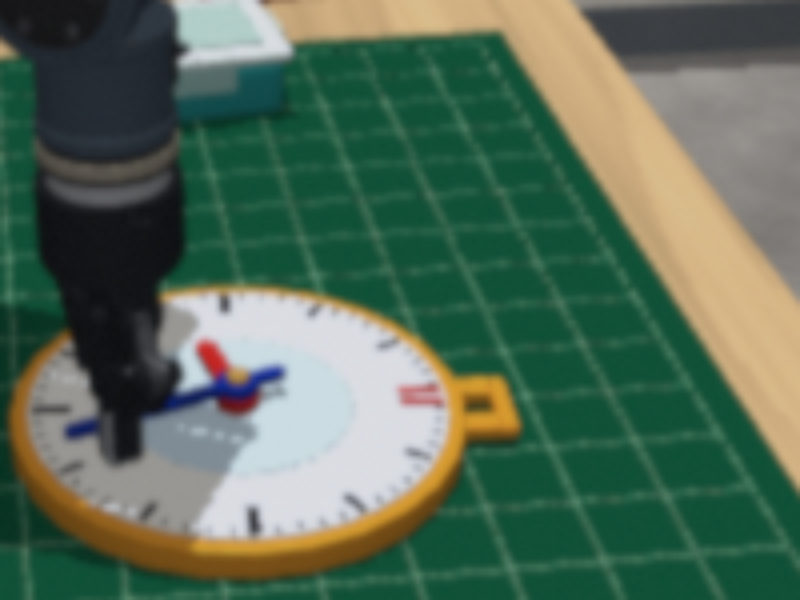

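>>> servo_tool:
  motion:
    - [-1,-4,0,0.01,-0.008,0,-1]
    - [-2,-7,0,0,0,0.07,-1]
    - [-2,-7,0,0,0,0.07,-1]
    - [0,0,0,0,0,0,-1]

```text
t: 11.68
tcp_pos: [0.4951, -0.1237, -0.0127]
tool_rot: [0.997, 0.081, 0.002, 0.002]
force: [0.3, -0.0, -0.2]
finger_gap: -0.0
```

```bash
cat > ang.py <<'E'
from h import *
from scipy import ndimage as ni
def dg(q):return np.degrees(np.arctan2(q[...,1],q[...,0]))
def meas():
    d=manip.snapshot("wrist");f=d["frame"];hsv=cv2.cvtColor(f,cv2.COLOR_RGB2HSV)
    y,x=np.mgrid[0:420,0:560];P=np.stack([x.ravel(),y.ravel()],1)
    def W(m,z):
        q=P[(m.ravel()>0)];w=wray(d,q,z)[:,:2];return w[np.hypot(*(w-A).T)<.14],
    yel=cv2.inRange(hsv,(12,90,120),(32,255,255))
    w=W(yel,.043)[0];w=w[np.hypot(*(w-A).T)<.014]
    c=w.mean(0)
    b=W(cv2.inRange(hsv,(108,130,60),(130,255,255)),.035)[0];R=np.hypot(*(b-c).T)
    s=(R>.012)&(R<.108);u,sv,vt=np.linalg.svd(b[s]-b[s].mean(0),full_matrices=False)
    dirv=vt[0]*np.sign(vt[0]@(b[s].mean(0)-c))
    # angle from direct mean of far pixels
    far=b[(R>.035)];phi1=dg((far-c).mean(0))
    dark=(hsv[:,:,2]<80)&(hsv[:,:,1]<120)
    lab,n=ni.label(dark);res=[]
    for i in range(1,n+1):
        m=lab==i
        if not 25<m.sum()<900: continue
        q=wray(d,P[m.ravel()],.022)[:,:2]-c;r=np.hypot(*q.T)
        if 0.09<r.mean()<.118 and r.max()<.122 and r.max()-r.min()>.007: res.append((dg(q.mean(0)),r.mean(),r.max()-r.min(),m.sum()))
    print("cap",c.round(4),"hand svd",dg(dirv).round(2),"far",phi1.round(2),"n",len(far))
    h=W(red(hsv),.0275)[0];Rh=np.hypot(*(h-c).T);hh=h[(Rh>.025)&(Rh<.062)]
    print("hour",dg((hh-c).mean(0)).round(2),len(hh))
    for a,r,l,n in res: print("  bar %.2f r %.4f len %.4f n %d"%(a,r,l,n), "mod30 %.2f"%((a+15)%30-15))
meas()
E
python3 look.py 18; python3 ang.py
```

```text
t 11.6833 tcp [ 0.4951 -0.1237 -0.0127] yhead -80.73 zaxis [ 0.004 -0.004 -1.   ] F [ 0.28 -0.03 -0.2 ] gap -0.0
axis in tool mm [ 79.  -22.1   0.2] radius 82.0 q [-0.46  0.72  1.87 -0.    0.54  0.95]
col 255 edge row 270.0
  tip z [np.float64(0.0085), np.float64(0.0054), np.float64(0.0023)]
col 256 edge row 271.0
  tip z [np.float64(0.0055), np.float64(0.0024), np.float64(-0.0007)]
col 257 edge row 271.0
  tip z [np.float64(0.0053), np.float64(0.0022), np.float64(-0.0009)]
cap [ 0.5715 -0.0889] hand svd -169.38 far -169.71 n 2494
hour 102.88 1767
  bar -63.45 r 0.1093 len 0.0151 n 194 mod30 -3.45
  bar 86.68 r 0.1056 len 0.0223 n 314 mod30 -3.32
  bar -93.45 r 0.1057 len 0.0221 n 424 mod30 -3.45
  bar 116.67 r 0.1095 len 0.0152 n 138 mod30 -3.33
  bar -123.47 r 0.1094 len 0.0149 n 174 mod30 -3.47
  bar 146.67 r 0.1095 len 0.0153 n 141 mod30 -3.33
```

View pics/wrist18.png

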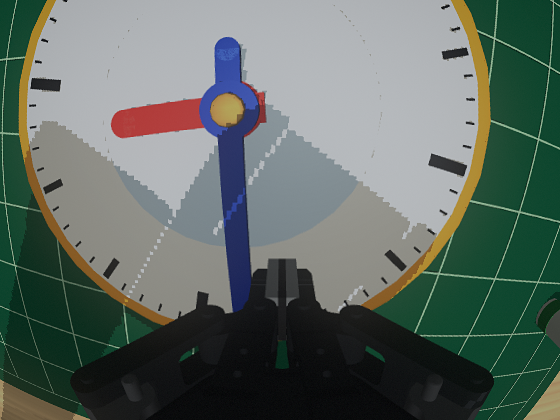

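Measured by ray casting, twelve is at −3.40° and the minute hand at −169.5°, about 27.7 min, so 13.9° remain. The hour hand agrees at 27.4 min. I'll go on in small steps.

>>> servo_tool:
  motion:
    - [-2,-5,0,0.004,-0.003,0.055,-1]
    - [-2,-5,0,0,0,0.055,-1]
    - [-2,-5,0,0,0,0.055,-1]
    - [0,0,0,0,0,0,-1]

```text
t: 12.17
tcp_pos: [0.4917, -0.1132, -0.0125]
tool_rot: [1.0, -0.001, 0.004, 0.002]
force: [-0.4, -0.0, 0.7]
finger_gap: 0.001
```

```bash
python3 - <<'E'
from h import *
rel()
E
python3 ang.py
```

```text
t 12.1667 tcp [ 0.4917 -0.1132 -0.0125] yhead -90.16 zaxis [ 0.007 -0.004 -1.   ] F [-0.43 -0.02  0.7 ] gap 0.0
axis in tool mm [ 77.8 -24.2   0.4] radius 81.4 q [-0.45  0.72  1.89 -0.    0.53  1.13]
cap [ 0.5723 -0.089 ] hand svd -177.22 far -177.69 n 2472
hour 103.2 1747
  bar 57.03 r 0.1090 len 0.0149 n 141 mod30 -2.97
  bar -63.77 r 0.1089 len 0.0152 n 202 mod30 -3.77
  bar 87.06 r 0.1057 len 0.0220 n 303 mod30 -2.94
  bar -93.85 r 0.1056 len 0.0221 n 432 mod30 -3.85
  bar 116.98 r 0.1099 len 0.0153 n 137 mod30 -3.02
  bar -123.80 r 0.1097 len 0.0150 n 184 mod30 -3.80
  bar 146.81 r 0.1101 len 0.0152 n 138 mod30 -3.19
```

>>> servo_tool:
  motion:
    - [-1,-3,0,0,0,0.02,-1]
    - [-1,-2,0,0,0,0.02,-1]
    - [0,0,0,0,0,0,-1]

```text
t: 12.47
tcp_pos: [0.4918, -0.1099, -0.0124]
tool_rot: [1.0, -0.02, 0.005, 0.003]
force: [0.4, 1.1, -0.1]
finger_gap: -0.004
```

```bash
python3 - <<'E'
from h import *
rel()
E
python3 ang.py
```

```text
t 12.4667 tcp [ 0.4918 -0.1099 -0.0124] yhead -92.34 zaxis [ 0.01  -0.006 -1.   ] F [ 0.44  1.12 -0.11] gap -0.0
axis in tool mm [ 76.8 -23.9   0.7] radius 80.4 q [-0.44  0.72  1.89 -0.    0.52  1.17]
cap [ 0.5722 -0.0893] hand svd -179.27 far 179.86 n 2395
hour 102.79 1769
  bar -63.65 r 0.1087 len 0.0150 n 198 mod30 -3.65
  bar 57.11 r 0.1092 len 0.0152 n 143 mod30 -2.89
  bar -93.81 r 0.1054 len 0.0221 n 430 mod30 -3.81
  bar 87.03 r 0.1061 len 0.0220 n 299 mod30 -2.97
  bar 116.84 r 0.1101 len 0.0155 n 134 mod30 -3.16
  bar -123.85 r 0.1093 len 0.0150 n 179 mod30 -3.85
  bar 146.63 r 0.1102 len 0.0152 n 140 mod30 -3.37
```

>>> servo_tool:
  motion:
    - [-1,-3,0,0.006,-0.01,0.01,-1]
    - [-1,-3,0,0,0,0.01,-1]
    - [0,0,0,0,0,0,-1]

```text
t: 12.77
tcp_pos: [0.4904, -0.104, -0.0124]
tool_rot: [1.0, -0.031, 0.0, -0.0]
force: [0.1, -0.4, 0.3]
finger_gap: -0.002
```

```bash
python3 - <<'E'
from h import *
rel()
E
python3 ang.py|head -2
```

```text
t 12.7667 tcp [ 0.4904 -0.104  -0.0124] yhead -93.53 zaxis [ 0.     0.001 -1.   ] F [ 0.08 -0.35  0.28] gap -0.0
axis in tool mm [ 78.  -19.6   0. ] radius 80.4 q [-0.43  0.72  1.89  0.    0.53  1.2 ]
cap [ 0.5723 -0.0895] hand svd 176.83 far 175.86 n 2421
hour 102.62 1827
```

It's close to target. I'll withdraw the finger straight back from the hand, lift, and measure without obstruction.

>>> servo_tool:
  motion:
    - [0,4,0,0,0,0,-1]
    - [0,6,0,0,0,0,-1]
    - [0,6,0,0,0,0,-1]
    - [0,0,-15,0,0,0,-1]
    - [0,0,-20,0,0,0,-1]
    - [0,0,-20,0,0,0,-1]
    - [0,0,-20,0,0,0,-1]
    - [-20,10,-20,0,0,0,-1]
    - [-20,10,-20,0,0,0,-1]
    - [0,0,0,0,0,0,-1]

```text
t: 13.65
tcp_pos: [0.4458, -0.1428, 0.1054]
tool_rot: [1.0, -0.031, -0.003, -0.001]
force: [-0.4, -0.4, 0.3]
finger_gap: -0.003
```

```bash
python3 look.py 20|head -2; python3 ang.py
```

```text
t 13.65 tcp [ 0.4458 -0.1428  0.1054] yhead -93.53 zaxis [-0.005  0.003 -1.   ] F [-0.35 -0.42  0.31] gap -0.0
axis in tool mm [120.2 -61.1  -0.5] radius 134.8 q [-0.55  0.47  1.9  -0.    0.78  1.08]
cap [ 0.5711 -0.0894] hand svd 177.01 far 175.99 n 1070
hour 100.8 565
  bar 56.64 r 0.1104 len 0.0141 n 48 mod30 -3.36
  bar 86.39 r 0.1063 len 0.0211 n 119 mod30 -3.61
  bar 116.34 r 0.1101 len 0.0140 n 50 mod30 -3.66
  bar -153.53 r 0.1089 len 0.0144 n 63 mod30 -3.53
  bar 146.33 r 0.1123 len 0.0093 n 30 mod30 -3.67
  bar 176.46 r 0.1123 len 0.0096 n 54 mod30 -3.54
```

View pics/wrist20.png

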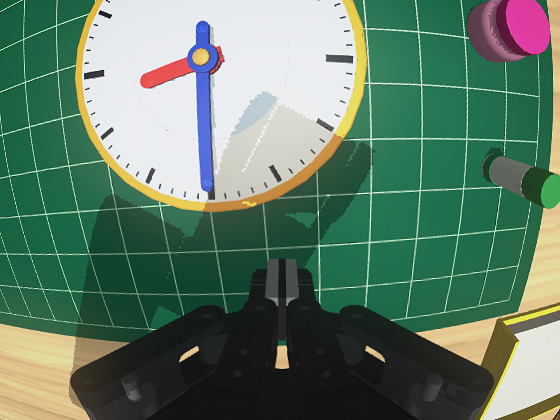

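>>> servo_tool:
  motion:
    - [0,0,-30,0,0,0,-1]
    - [0,0,-30,0,0,0,-1]
    - [0,-35,-10,0,0,0,-1]
    - [0,-38,0,0,0,0,-1]
    - [0,-38,0,0,0,0,-1]
    - [0,-38,0,0,0,0,-1]
    - [0,-38,0,0,0,0,-1]
    - [0,-38,0,0,0,0,-1]
    - [0,-38,0,0,0,0,-1]
    - [0,-38,0,0,0,0,-1]
    - [0,-38,0,0,0,0,-1]
    - [0,0,0,0,0,0,-1]

```text
t: 14.8
tcp_pos: [0.4782, 0.213, 0.164]
tool_rot: [0.999, -0.033, -0.009, -0.005]
force: [0.4, -1.7, -0.4]
finger_gap: -0.002
```

```bash
python3 look.py 21|head -2
python3 - <<'E'
from h import *
from scipy.optimize import least_squares
d=manip.snapshot("top");f,hsv,m,pts=measure(d)
cv2.imwrite("pics/top21.png",f[:,:,::-1]);cv2.imwrite("pics/t21z.png",cv2.resize(f[100:260,240:400,::-1],None,fx=3.7,fy=3.7))
roi=np.zeros_like(m);roi[105:255,245:395]=255
cs,_=cv2.findContours(m&roi,cv2.RETR_EXTERNAL,cv2.CHAIN_APPROX_NONE)
c=max(cs,key=cv2.contourArea)[:,0];W=ray(d,c,.022)[:,:2];sel=c[:,1]>140
r=least_squares(lambda p:np.hypot(*(W[sel]-p[:2]).T)-p[2],[.4,-.1,.13],loss='soft_l1',f_scale=.002).x;C=r[:2];print("case",r)
lp=(W[np.hypot(*(W-C).T)>.14]-C).mean(0)
b=ray(d,pts(blue(hsv)&roi),.035)[:,:2];R=np.hypot(*(b-C).T);u,s,vt=np.linalg.svd(b[R<.112]-b[R<.112].mean(0));
g=lambda v:np.degrees(np.arctan2(v[1],v[0]))
print("hand svd",g(vt[0]),g(-vt[0]),"twelve",g(lp))
rb=ray(d,pts(red(hsv)&roi),.022)[:,:2]-C;print("redbar",g(rb[np.hypot(*rb.T)>.09].mean(0)))
h=ray(d,pts(red(hsv)&roi),.0275)[:,:2]-C;Rh=np.hypot(*h.T);print("hour",g(h[(Rh>.025)&(Rh<.062)].mean(0)))
E
```

```text
t 14.8 tcp [0.4782 0.213  0.164 ] yhead -93.83 zaxis [-0.017  0.011 -1.   ] F [ 0.36 -1.74 -0.41] gap -0.0
axis in tool mm [111.2 295.4  -5. ] radius 315.6 q [0.2  0.44 1.71 0.02 1.01 1.82]
case [ 0.56939807 -0.08920352  0.12802763]
hand svd 177.14792137960796 -2.852078620392035 twelve -3.1901021550298747
redbar -4.019190969974706
hour 100.65508694304856
```

View pics/top21.png

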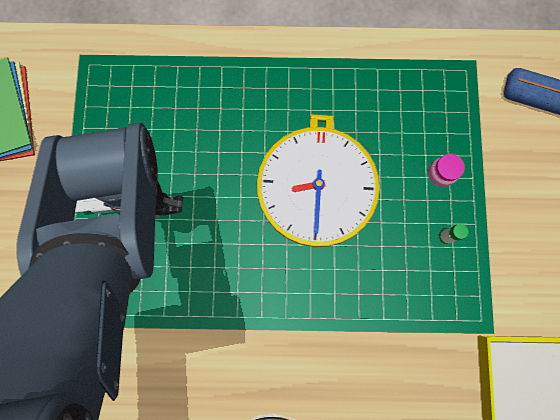

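View pics/t21z.png

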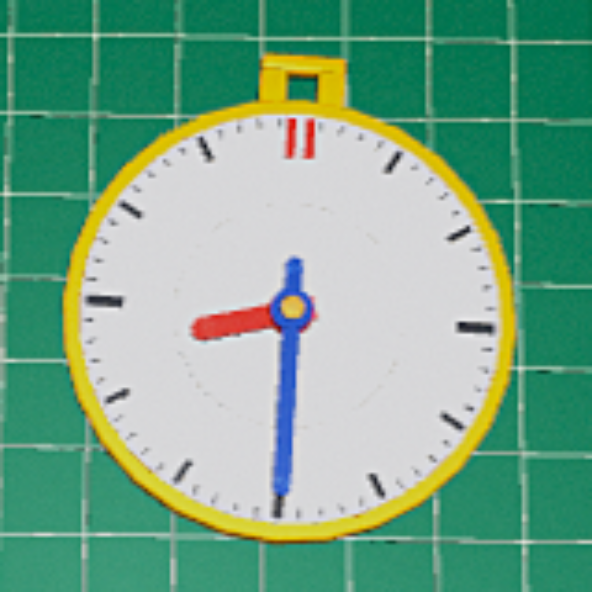

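>>> servo_tool:
  motion:
    - [0,0,0,0,0,0,-1]
    - [0,0,0,0,0,0,-1]

```text
t: 15.12
tcp_pos: [0.4769, 0.2049, 0.1625]
tool_rot: [0.999, -0.036, -0.011, -0.003]
force: [-0.0, 0.1, 0.1]
finger_gap: -0.003
```

```bash
python3 -c "
from station import manip
print(manip.sign_off())"
```

```text
the job is handed in; nothing more can be done
None
```

The clock now reads half past eight. I pushed the blue minute hand clockwise from about 8:00 with the shut fingertips, then took the finger away and handed the job in at about 15 s.

**Final checks:**
- **Minute hand:** it lies on the six o'clock bar, within about 0.6° (0.1 min) of exact. The different estimates came out at 176.0–177.1° against a target of about 176.5°.
- **Hour hand:** it followed through the gears to about halfway between 8 and 9. Its measured angle puts it 1–2 minutes past half past, which is within what I could measure.
- **Clock and other things:** the case moved less than 0.1 mm. In the last top view the clay tub and glue stick look undisturbed. The arm hid the box and eraser there; it was only ever well above the box and never near the eraser.
- **Forces:** readings at the ends of the moves stayed at or below about 2 N.

**What disagreed:**
- **Fingertip height:** the fingertips sat about 35–42 mm higher than the reported TCP height. Two camera views showed this, and a test slide passed over the hand without moving it. I set the working height from the side camera instead.
- **Position of the hands' axis:** the top and wrist cameras differed by about 4 mm, so I steered by the average and judged the final angle against the dial marks.

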